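# Set the punch press: lock the anvil, seat the punch, back off two turns and hold

## Task

Get the screw press ready for punching a hide: push the sliding anvil fully home under the punch and lock it there by turning its black clamp knob clockwise until it stops, tight. Then wind the red handwheel clockwise until the punch is seated and the wheel stops, back it off exactly two full turns, and finish still gripping the wheel's wooden handle, keeping it still at that setting, ready for the stroke. Leave the other things on the slab where they are.

Things in the scene. Friction and masses are not known exactly. Their poses are not given: they have to be found in the camera images.
- press: Dark grey cast-iron bench screw press, fixed on the slab: bed 110 x 515 x 30 mm, C-frame, vertical screw with a red handwheel on top. Origin on the slab under the screw axis; its y axis runs along the bed (column at +y, open end with the clamp knob at -y; bed from y -370 to +145 mm), z up. Column and head rise to 225 mm, the screw's boss to 236 mm, no wider than 68 mm.
- carriage (a joint): m; steel carriage (70 x 320 mm, top 43 mm above the slab) bearing the green anvil block with wooden pad and, 240 mm to the press's -y of that, the clamp knob. 0 = fully home on the steel stop, anvil under the punch; grows as it is drawn out to the press's -y (to 0.08; starts at 0.035 to 0.07). Clamp loose: slides at about 3 N; push it by the knob. Clamp tight: held to 20 N or more.
- clamp (a joint): rad; clamp knob, vertical axis on the carriage, tightens clockwise seen from above. 0 = loose end, 1.4 = hard stop, tight; it bites over about the last third of the turn. Starts at 0 to 0.3, stays where it is left, takes about 0.25 N m to turn, 0.4 when it bites.
- clamp_wing (a point): Centre of the knob's black wing, on its axis, 84 mm above the slab. The wing is a plain upright bar 56 long, 13 wide, 26 mm tall (71 to 97 mm above the slab) on a round collar 26 mm across (62 to 71 mm) and a 16 mm stem. Grip across its middle from above. This point's x axis runs along the wing; the wing lies along the bed at joint 0.7.
- wheel (a joint): rad; red handwheel on the screw, rim 152 mm across, vertical axis through the press's origin. 0 = punch seated, hard stop; grows as opened, anticlockwise seen from above; two turns from the stop = 12.57 (it can go on to 18). Rises 5 mm per turn. Starts 1.9 to 4.9. Friction 0.12 N m, stays where left. At 0 the rim's top is 264 mm above the slab, hub cap 269 mm, spokes lower.
- handle: Light wooden handle upright on the wheel's rim: 24 mm across, 58 mm tall, revolving freely on its vertical pin, so it can be gripped and carried round with the gripper's direction unchanged. Origin mid-grip, 68 mm from the screw axis; 296 mm above the slab with the wheel at 0, 5 mm more per turn. At wheel angle q it lies at q from the press's x axis, anticlockwise from above.
- plumb_bob: Brass plumb bob standing on its flat cap, point up, 38 mm across, 92 mm tall; origin under its centre. Leave alone.
- hole_punch: Loose hollow hole punch lying on the slab, 110 mm long, 17 mm thick; origin under its middle, x along it. Leave alone.
- tuning_hammer: Tuning hammer lying on the slab, about 200 mm long, x along the handle. Leave alone.
- gatta0: Wooden tuning peg standing on end, 34 mm across, 65 mm tall; origin under its centre. Leave alone.
- gatta1: Second wooden tuning peg, as the first. Leave alone.
- paste_jar: Amber glass jar with a black lid, 64 mm across, 75 mm tall; origin under its centre. Leave alone.

How it is judged:
By the outcome, as a careful person would: the job done as asked, in the order asked, and still so for the second after the job is handed in, while the arm keeps its last pose, push and grip.
It also fails if it takes over 72 s, if anything falls off the work surface, if the arm or the gripper's body presses on something with over 40 N, if the wrist force passes 120 N, or if a joint passes its speed limit or range.

## Robot

A 6-joint arm with a two-finger parallel gripper is mounted at the origin on the work surface. World frame = base frame: x ahead of the robot, y to its left, z up, the work surface at z = 0. Lengths are in m, angles in rad, forces in N, time in s.
With the tool pointing down it reaches from about 0.35 to 0.875 m from the base axis. Payload 15.5 kg.
Tool frame: the origin (TCP) lies on the centre line of the jaws, within the pads' length; the fingertips stand tips_ahead ahead of it and the grasp point (between the pads) lies 8 mm behind it (tips_ahead is the distance from the TCP to the fingertips, in m); z points along the fingers, y is the line along which they close (so a half turn about z gives the same grasp; the last joint's range is limited). The gripper opens to 85 mm and grips with 20 to 120 N. Pads are 22 mm wide; open, the fingers measure 114 mm over their backs; the gripper's body (76 mm by 85 mm) begins 54 mm behind the grasp point. The pads swing forward as they close: fully open they stand 13 mm farther back than shut.
Start: joints at [-1.315, 0.494, 1.345, -0, 1.302, -0.096], TCP at [0.215, -0.587, 0.242] pointing down, gripper open.
Joint ranges: [-2.91, 2.91], [-0.82, 2.16], [0.22, 2.67], [-1.22, 4.37], [0.12, 2.79], [-3.08, 3.08]. Speed limits (rad/s): [1.89, 1.89, 2.57, 3.01, 3.01, 3.01].

## Interface

Orientations are given as a unit quaternion [w, x, y, z].
In Python, from bench import * gives the robot as it stands.
- The arm moves only by the tool step_arm, never from a script. Its argument "increments" is one flat list of numbers, 5 for each row, row after row: the shift along the world's x, y, z each as a share of 50 cm, from -1 to 1, then the turn about the world's z as a share of pi/2 rad, from -1 to 1, then the opening, from 0 (shut) to 1 (fully open). In form: [tx, ty, tz, spin, jaw, tx, ty, tz, spin, jaw, ...]. A call has 1 to 12 rows; each row shifts and turns the commanded pose from where the row before left it; what a row does not reach is not made up. A row lasts 1/12 s, in which the tool goes at most 41.7 mm and 7.16 degrees, less where a joint would pass 70% of its speed; a pose out of reach is approached as far as the arm can. A call with a number of a shift or a turn outside -1 to 1 is refused whole. A call with a gripper value outside its range is refused whole. The fingers move at their own pace and stop on an object; the grip force is fixed at half the most. Time passes only in rows, so rows that do not move let the fingers close. It gives the time, the measured TCP pose, the force, the opening and the grip force at its end, in the units of the state.
- get_state(): the state, without advancing time (a new reading comes with each control period).
- grab_frame(name): name is "scene" or "top" or "wrist"; returns a dict with "img" (420x560x3 uint8, red, green, blue), "range_z" (420x560 float32, m along the optical axis (not along the pixel's ray), 0 where there is no reading), "fx", "fy", "cx", "cy" (pixels), "eye" and "rotation" of the camera in the world; the wrist camera has in their place "hand_eye" (4x4, takes a point from camera to tool coordinates, whose origin is the TCP and whose axes are the flange's). Camera axes: x right, y up, looking along -z (the intrinsics and any distortion apply to the point x, -y, -z); pixel columns grow to the right and rows downward; lengths in m; the calibration is good to about 2 mm. A picture is of the moment at which its call begins: read the wrist's pose just before it.
- hand_in(): hands the job in; it is judged then, once.
The state is a dict: "t": time; "joint_positions": joint angles; "dq": joint speeds; "effort": joint torques, N m; "tcp_pos": TCP position; "tool_rot": TCP orientation; "ft_force": force on the tool from outside, world axes, zero at the start; "torque": the same for the moment, N m; "opening": opening from 0.0 (shut) to 1.0 (fully open); "grip_force": force on a finger pad.
Only numpy, scipy, OpenCV 4.12 (cv2) and the standard library are available. Lean on these libraries where they do the work, as an engineer would, in place of code of your own. Each camera call takes 0.05 s, during which the arm holds its last target. There are 200 camera calls.

## Working session

There is one attempt and no reset: what is moved stays moved. The work goes in short steps, Python scripts to look and compute and a tool call to move; the robot and the scene stay as the last step left them, time stands still between calls to the robot, and variables do not carry over. Pictures are saved under pics/ and viewed, at most 10 in all, crops included, and the job is handed in when it is done.

Besides the shell and the picture viewer there is one more tool, called after ">>>" as a command line: name --argument value ..., lists and objects as JSON in quotes. step_arm: Moves the arm, as the interface text tells. Its arguments: {"type":"object","properties":{"increments":{"type":"array","items":{"type":"number"}}},"required":["increments"]}

```bash
mkdir -p pics; ls
cat > h.py <<'E'
from bench import *
import numpy as np, cv2
def save(n,f): cv2.imwrite('pics/'+n+'.png',f['img'][...,::-1])
def pts(f):
    # world points per pixel from depth (scene/top)
    v,u=np.mgrid[0:420,0:560]; z=f['range_z']
    p=np.stack([(u-f['cx'])/f['fx']*z,-(v-f['cy'])/f['fy']*z,-z],-1)
    return p@np.array(f['rotation']).T+np.array(f['eye'])
E
python3 - <<'E'
from h import *
s=get_state(); print(s)
for n in ("scene","top"):
    f=grab_frame(n); save(n,f); np.savez('pics/'+n+'.npz',**f); print({k:v for k,v in f.items() if k not in('img','range_z')})
E
```

```text
pics
{'t': 0.0, 'joint_positions': array([-1.31449977e+00,  4.94207819e-01,  1.34610720e+00, -5.08977655e-06,
        1.30250785e+00, -9.55100284e-02]), 'dq': array([-2.01709939e-04, -7.16476875e-04, -7.78198035e-04,  2.29030945e-04,
        9.45415237e-05,  7.22384584e-04]), 'effort': array([ 2.75337858e-03, -8.82165956e+01, -3.83862162e+01, -2.93912281e-04,
        1.03607247e-02, -1.64583577e-05]), 'tcp_pos': array([ 0.21528132, -0.58639425,  0.24169304]), 'tool_rot': array([-6.12919509e-04,  9.84568562e-01,  1.74998193e-01, -5.18424108e-05]), 'ft_force': array([-0.37857329, -0.27879189,  0.57419161]), 'torque': array([-0.01519651, -0.06499538, -0.01171009]), 'grip_force': 0.0, 'opening': 1.0008161652111052}
{'fx': 410.51590211802056, 'fy': 410.51590211802056, 'cx': 282.9287045075444, 'cy': 211.6172217785464, 'eye': array([ 1.02960597, -0.7001914 ,  0.79625054]), 'rotation': array([0.84668668, 0.43773029, 0.13835814, 0.26901838])}
{'fx': 475.5537313995656, 'fy': 475.5537313995656, 'cx': 275.41385273107807, 'cy': 205.37299012736253, 'eye': array([0.38327184, 0.01546977, 1.60197727]), 'rotation': array([ 0.71561105,  0.03135184, -0.04508131, -0.69633725])}
```

View pics/scene.png

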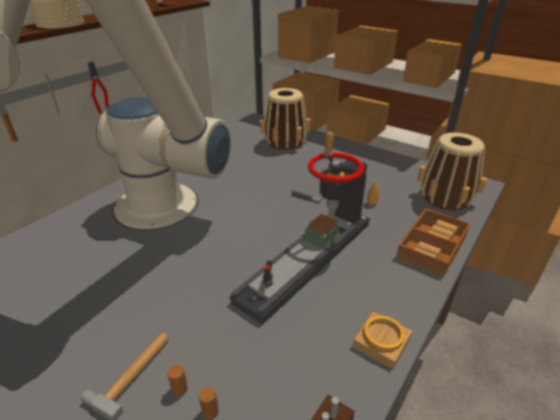

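View pics/top.png

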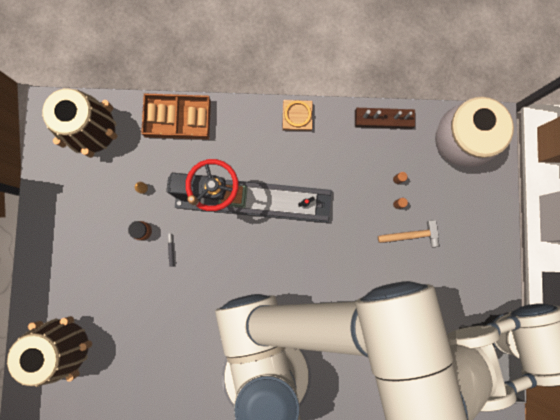

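The scene view shows the red wheel around (336,168), its handle at (329,145) and the knob at (267,270). In the top view the wheel is at (213,185), the handle near (192,198), the knob at (308,203), and the open end of the bed near column 330.

```bash
cat >> h.py <<'E'
from scipy.spatial.transform import Rotation as R
from scipy.optimize import least_squares
def rot(f): 
    q=np.array(f['rotation']); return R.from_quat(q[[1,2,3,0]]).as_matrix()
def pts(f):
    v,u=np.mgrid[0:420,0:560]; z=f['range_z']
    p=np.stack([(u-f['cx'])/f['fx']*z,-(v-f['cy'])/f['fy']*z,-z],-1)
    return p@rot(f).T+np.array(f['eye'])
E
python3 - <<'E'
from h import *
for n in ("top","scene"):
    f=dict(np.load('pics/'+n+'.npz')); P=pts(f); im=f['img'].astype(int); z=f['range_z']
    r,g,b=im[...,0],im[...,1],im[...,2]
    m=(r>130)&(g<60)&(b<60)&(P[...,2]>.2)&(P[...,2]<.3)
    p=P[m]; 
    o=least_squares(lambda c:np.hypot(p[:,0]-c[0],p[:,1]-c[1])-c[2],[p[:,0].mean(),p[:,1].mean(),.07],loss='soft_l1',f_scale=.003).x
    print(n,'rim',m.sum(),o,np.percentile(p[:,2],[5,50,90,97]))
    c=o[:2]; near=np.hypot(P[...,0]-c[0],P[...,1]-c[1])<.1
    h=near&(P[...,2]>.285)&(P[...,2]<.36); q=P[h]; print('handle',h.sum(),q.mean(0),q.min(0),q.max(0), im[h].mean(0))
    # slab check
    s=P[(abs(P[...,0]-c[0])<.5)&(abs(P[...,1]-c[1])<.5)&(abs(P[...,2])<.02)]; print('slab z',np.median(s[:,2]))
    # bed+carriage: points z .02-.055 
    bed=(abs(P[...,0]-c[0])<.12)&(P[...,1]<c[1]+.2)&(P[...,1]>c[1]-.5)&(P[...,2]>.022)&(P[...,2]<.05)
    rc=cv2.minAreaRect(P[bed][:,:2].astype(np.float32)); print('bed',bed.sum(),rc)
    k=(abs(P[...,0]-c[0])<.12)&(P[...,1]<c[1]-.13)&(P[...,1]>c[1]-.5)&(P[...,2]>.065)&(P[...,2]<.12)
    q=P[k]; print('knob',k.sum(),q.mean(0),np.percentile(q[:,2],[5,50,95]),cv2.minAreaRect(q[:,:2].astype(np.float32)))
    v,u=np.where(k); print(u.min(),u.max(),v.min(),v.max())
    x0,y0=int(u.mean()),int(v.mean())
    a=f['img'][y0-40:y0+40,x0-50:x0+50,::-1]; cv2.imwrite(f'pics/k_{n}.png',cv2.resize(a,None,fx=4,fy=4,interpolation=cv2.INTER_CUBIC))
a=cv2.imread('pics/k_top.png');b=cv2.imread('pics/k_scene.png'); cv2.imwrite('pics/k.png',np.hstack([a,b]))
E
```

```text
top rim 443 [0.58272994 0.17243748 0.06747406] [0.25935727 0.26457648 0.26830307 0.26944841]
handle 76 [0.53177253 0.21759571 0.31863035] [0.52154809 0.20817059 0.2871086 ] [0.5447939  0.22935586 0.33071728] [150.65789474 116.13157895  88.06578947]
slab z -0.00024063625670600608
bed 3125 ((0.5758303999900818, 0.06248956918716431), (0.5154310464859009, 0.11113809794187546), 86.14558410644531)
knob 88 [ 0.56261629 -0.10889684  0.09150384] [0.06878738 0.0952358  0.10026037] ((0.5641090273857117, -0.10888800770044327), (0.0224637221544981, 0.05477001145482063), 15.017888069152832)
298 314 197 206
scene rim 396 [0.58801665 0.16987903 0.06711635] [0.25810461 0.26383628 0.26580165 0.26661791]
handle 132 [0.53771615 0.21215478 0.30756482] [0.52380017 0.20316398 0.28521819] [0.54749964 0.22684807 0.32856018] [107.36363636  80.17424242  51.58333333]
slab z -0.0005600245456561792
bed 4126 ((0.5798037052154541, 0.06180109083652496), (0.52032470703125, 0.11194674670696259), 85.64665222167969)
knob 144 [ 0.57062586 -0.11672338  0.08793183] [0.06937151 0.09277465 0.09795787] ((0.5674794912338257, -0.11309637129306793), (0.025466827675700188, 0.05203958973288536), 45.162113189697266)
262 272 261 281
```

View pics/k.png

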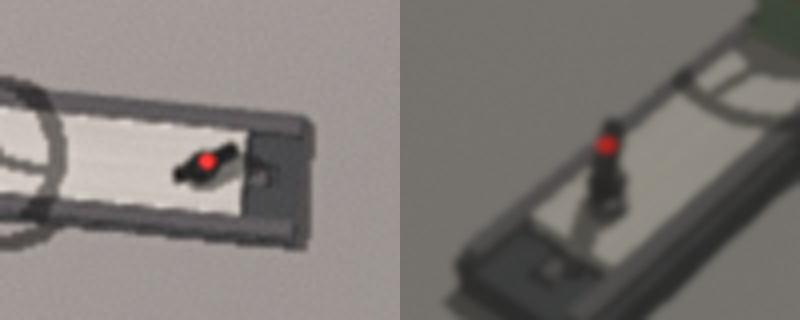

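The top crop shows the wing running lower-left to upper-right with a red dot at its centre. It is about 28° anticlockwise of the bed, so the clamp is near 0.2 rad. Next I'll cast rays to the red dot.

```bash
cat >> h.py <<'E'
def ray(f,u,v):
    d=rot(f)@np.array([(u-f['cx'])/f['fx'],-(v-f['cy'])/f['fy'],-1]); return np.array(f['eye']),d/np.linalg.norm(d)
def plane(f,u,v,z):
    e,d=ray(f,u,v); return e+d*(z-e[2])/d[2]
def tri(r1,r2):
    A=[];b=[]
    for e,d in (r1,r2):
        M=np.eye(3)-np.outer(d,d); A.append(M); b.append(M@e)
    x=np.linalg.lstsq(np.vstack(A),np.hstack(b),rcond=None)[0]
    return x,[np.linalg.norm((np.eye(3)-np.outer(d,d))@(x-e)) for e,d in (r1,r2)]
E
python3 - <<'E'
from h import *
F=[dict(np.load(f'pics/{n}.npz')) for n in('top','scene')]
W=[(298,314,190,212),(258,276,258,285)]; rs=[]
for f,w in zip(F,W):
    im=f['img'].astype(int); m=np.zeros((420,560),bool); m[w[2]:w[3],w[0]:w[1]]=1
    m&=(im[...,0]>100)&(im[...,0]>1.8*im[...,1]); v,u=np.where(m); wt=(im[...,0]-im[...,1])[m]
    u,v=np.average(u,weights=wt),np.average(v,weights=wt); rs.append(ray(f,u,v)); print(u,v,m.sum(),plane(f,u,v,.098))
print(tri(*rs))
# wing axis in top: dark pixels, projected on z=.097
f=F[0]; im=f['img'].astype(int); 
m=np.zeros((420,560),bool); m[192:214,296:318]=1; m&=(im.max(-1)<60); v,u=np.where(m)
p=np.array([plane(f,a,b,.097)[:2] for a,b in zip(u,v)]); print(len(p),cv2.minAreaRect(p.astype(np.float32)),cv2.fitLine(p.astype(np.float32),cv2.DIST_L2,0,.01,.01).ravel())
E
```

```text
306.2221276595745 200.8472340425532 19 [ 0.5642735  -0.10949475  0.098     ]
267.05131065253767 266.78248745119913 19 [ 0.56644599 -0.11060716  0.098     ]
(array([ 0.56485957, -0.10934812,  0.09613161]), [np.float64(0.0004703911234655852), np.float64(0.0004703911234650225)])
52 ((0.5620771646499634, -0.11724916845560074), (0.05636192485690117, 0.0352025032043457), 78.30679321289062) [ 0.29616725 -0.9551361   0.5598382  -0.11418997]
```

>>> step_arm --increments '[0.046,0.062,0,0.078,1,0.046,0.062,0,0.078,1,0.046,0.062,0,0.078,1,0.046,0.062,0,0.078,1,0.046,0.062,0,0.078,1,0.046,0.062,0,0.078,1,0.046,0.062,0,0.078,1,0.046,0.062,0,0.078,1,0.046,0.062,0,0.078,1,0.046,0.062,0,0.078,1,0.046,0.062,0,0.078,1,0.046,0.062,0,0.078,1]'

```text
t: 1.1
tcp_pos: [0.4921, -0.2129, 0.2422]
tool_rot: [-0.0, 0.611, 0.792, -0.0]
ft_force: [-0.2, -0.1, 0.7]
opening: 0.998
grip_force: 0.0
```

>>> step_arm --increments '[0.037,0.052,0,0.026,1,0.037,0.052,0,0.026,1,0.037,0.052,0,0.026,1,0.037,0.052,0,0.026,1,0,0,0,0,1]'

```text
t: 1.52
tcp_pos: [0.5677, -0.1066, 0.242]
tool_rot: [-0.0, 0.544, 0.839, 0.001]
ft_force: [-1.1, 0.8, 0.0]
opening: 0.997
grip_force: 0.0
```

```bash
cat >> h.py <<'E'
def wrist():
    s=get_state(); f=grab_frame('wrist'); q=s['tool_rot']; T=np.eye(4); T[:3,:3]=R.from_quat(q[[1,2,3,0]]).as_matrix(); T[:3,3]=s['tcp_pos']
    M=T@np.array(f['hand_eye']); f['eye']=M[:3,3]; r=R.from_matrix(M[:3,:3]).as_quat(); f['rotation']=r[[3,0,1,2]]
    return s,f
def yaw(s):
    q=s['tool_rot']; y=R.from_quat(q[[1,2,3,0]]).as_matrix()[:,1]; return np.degrees(np.arctan2(y[1],y[0]))
E
python3 - <<'E'
from h import *
s,f=wrist(); save('w1',f); np.savez('pics/w1.npz',**f); print(s['tcp_pos'],yaw(s),s['ft_force'],f['hand_eye'],f['eye'],f['fx'])
E
```

```text
[ 0.56773079 -0.10662956  0.24197886] 24.098506624464825 [-1.12627035  0.76545204  0.01443482] [[ 3.96035896e-04  9.63916424e-01  2.66204755e-01  6.63302864e-02]
 [ 9.99999775e-01 -5.25954127e-04  4.16746930e-04 -3.83843809e-04]
 [ 5.41720700e-04  2.66204530e-01 -9.63916415e-01 -1.31963012e-01]
 [ 0.00000000e+00  0.00000000e+00  0.00000000e+00  1.00000000e+00]] [ 0.54020062 -0.04638627  0.37398994] 309.0979760711074
```

View pics/w1.png

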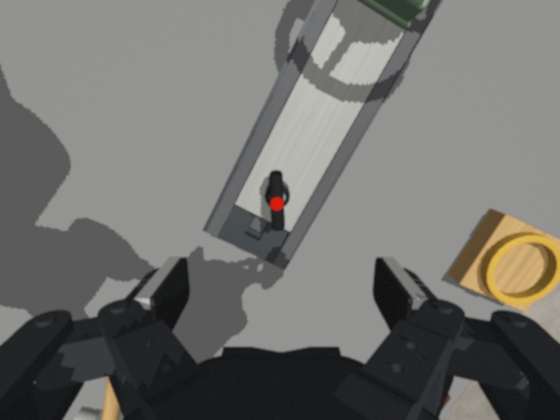

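The wrist view shows the wing almost upright in the image: red dot at (277,203), ends near (276,172) and (278,229). The bed runs up to the right.

Run:
```python
from h import *
f=dict(np.load('pics/w1.npz')); im=f['img'].astype(int); P=pts(f)
m=np.zeros((420,560),bool); m[160:240,255:300]=1; d=m&(im[...,0]>100)&(im[...,0]>1.8*im[...,1]); v,u=np.where(d); print(u.mean(),v.mean(),plane(f,u.mean(),v.mean(),.098),P[d].mean(0))
k=m&(P[...,2]>.085)&(P[...,2]<.11); q=P[k]; print(k.sum(),q.mean(0)); r=cv2.minAreaRect(q[:,:2].astype(np.float32)); print(r, cv2.fitLine(q[:,:2].astype(np.float32),cv2.DIST_L2,0,.01,.01).ravel())
# bed edges: points with z in .025-.035
b=(P[...,2]>.024)&(P[...,2]<.034)&(P[...,1]<.1)&(abs(P[...,0]-.575)<.08); print(b.sum(),cv2.minAreaRect(P[b][:,:2].astype(np.float32)))
c=(P[...,2]>.037)&(P[...,2]<.049)&(P[...,1]<.05)&(abs(P[...,0]-.575)<.08);print(c.sum(),cv2.minAreaRect(P[c][:,:2].astype(np.float32)))
```

```text
276.33720930232556 203.37790697674419 [ 0.56553551 -0.11248469  0.098     ] [ 0.56542231 -0.11213842  0.09949981]
799 [ 0.56438335 -0.11016052  0.09657867]
((0.565284252166748, -0.11215916275978088), (0.012972445227205753, 0.05624230206012726), 27.022167205810547) [ 0.45371965 -0.89114445  0.5643833  -0.11016052]
3848 ((0.5697411894798279, -0.04685845971107483), (0.3013676702976227, 0.1103893294930458), 86.10681915283203)
18437 ((0.5681604743003845, -0.06965379416942596), (0.24562181532382965, 0.10030052065849304), 86.12251281738281)
```

>>> step_arm --increments '[0,0,-0.04,0.032,1,0,0,-0.04,0,1,0,0,-0.04,0,1,0,0,-0.04,0,1,0,0,-0.04,0,1,0,0,0,0,1,0,0,0,0,1,0,0,0,0,1]'

```text
t: 2.23
tcp_pos: [0.5656, -0.1113, 0.1432]
tool_rot: [0.0, 0.525, 0.851, 0.0]
ft_force: [-0.0, 0.0, -0.6]
opening: 0.995
grip_force: 0.0
```

Run:
```python
from h import *
s,f=wrist(); print(s['tcp_pos'],yaw(s),s['dq'],s['joint_positions'])
im=f['img'].astype(int); P=pts(f)
k=(P[...,2]>.085)&(P[...,2]<.105)&(np.hypot(P[...,0]-.565,P[...,1]+.112)<.045); q=P[k]; print(k.sum(),q.mean(0),cv2.minAreaRect(q[:,:2].astype(np.float32)))
```

```text
[ 0.56557954 -0.11127053  0.14324231] 26.599500207643473 [ 0.00500952 -0.01395616 -0.01034614  0.00094444 -0.00271382 -0.00090086] [-2.97780071e-01  5.39547854e-01  1.57990930e+00 -1.20149707e-04
  1.02139179e+00 -7.61966091e-01]
1751 [ 0.56389676 -0.10938506  0.09658684] ((0.5650454759597778, -0.11162916570901871), (0.013007503002882004, 0.05516265332698822), 26.731733322143555)
```

>>> step_arm --increments '[-0.001,-0.001,-0.04,0,1,0,0,-0.04,0,1,0,0,-0.034,0,0.6,0,0,0,0,0.2,0,0,0,0,0,0,0,0,0,0,0,0,0,0,0,0,0,0,0,0,0,0,0,0,0,0,0,0,0,0]'

```text
t: 3.12
tcp_pos: [0.5657, -0.1114, 0.0866]
tool_rot: [0.001, 0.525, 0.851, 0.0]
ft_force: [-0.5, 0.7, 10.0]
opening: 0.137
grip_force: 59.9
```

>>> step_arm --increments '[0.0007,0.01,0.002,0,0,0.0007,0.01,0,0,0,0.0007,0.01,0,0,0,0.0007,0.01,0,0,0,0.0007,0.01,0,0,0,0.0007,0.01,0,0,0,0.0007,0.01,0,0,0,0.0007,0.01,0,0,0,0,0,0,0,0,0,0,0,0,0]'

```text
t: 3.95
tcp_pos: [0.5684, -0.0705, 0.0868]
tool_rot: [0.001, 0.525, 0.851, 0.0]
ft_force: [4.9, 1.7, -0.9]
opening: 0.135
grip_force: 61.5
```

>>> step_arm --increments '[0.0002,0.003,0,0,0,0,0,0,0,0,0.0002,0.003,0,0,0,0,0,0,0,0]'

```text
t: 4.28
tcp_pos: [0.5686, -0.0681, 0.0867]
tool_rot: [0.001, 0.525, 0.851, 0.0]
ft_force: [5.8, -1.2, 0.4]
opening: 0.135
grip_force: 61.8
```

>>> step_arm --increments '[0.0002,0.002,0,0,0,0,0,0,0,0,0,0,0,0,0]'

```text
t: 4.53
tcp_pos: [0.5686, -0.0672, 0.0867]
tool_rot: [0.001, 0.525, 0.851, 0.0]
ft_force: [5.0, -0.7, 2.2]
opening: 0.141
grip_force: 61.9
```

>>> step_arm --increments '[0.0002,0.002,0,0,0,0,0,0,0,0,0,0,0,0,0]'

```text
t: 4.78
tcp_pos: [0.5687, -0.0665, 0.0867]
tool_rot: [0.001, 0.525, 0.851, 0.0]
ft_force: [3.8, -4.0, 2.5]
opening: 0.137
grip_force: 62.0
```

>>> step_arm --increments '[0.0005,0.002,0,0,0,0,0,0,0,0,0,0,0,0,0]'

```text
t: 5.03
tcp_pos: [0.5687, -0.0664, 0.0867]
tool_rot: [0.001, 0.525, 0.851, -0.001]
ft_force: [1.8, -11.8, 2.0]
opening: 0.137
grip_force: 62.0
```

>>> step_arm --increments '[0.0003,0.002,0,0,0,0,0,0,0,0,0,0,0,0,0]'

```text
t: 5.28
tcp_pos: [0.5688, -0.0662, 0.0868]
tool_rot: [0.001, 0.525, 0.851, -0.001]
ft_force: [1.1, -21.4, 1.8]
opening: 0.134
grip_force: 62.0
```

>>> step_arm --increments '[0.0002,0.002,0,0,0,0,0,0,0,0,0,0,0,0,0]'

```text
t: 5.53
tcp_pos: [0.5688, -0.066, 0.0867]
tool_rot: [0.001, 0.525, 0.851, -0.002]
ft_force: [-1.9, -30.6, 1.8]
opening: 0.141
grip_force: 62.1
```

>>> step_arm --increments '[0,-0.001,0,-0.05,0,0,0,0,-0.05,0,0,0,0,-0.05,0,0,0,0,-0.05,0,0,0,0,-0.05,0,0,0,0,-0.05,0,0,0,0,-0.05,0,0,0,0,-0.05,0,0,0,0,-0.05,0,0,0,0,-0.05,0,0,0,0,-0.05,0,0,0,0,0,0]'

```text
t: 6.53
tcp_pos: [0.5687, -0.0661, 0.0867]
tool_rot: [0.002, 0.835, 0.551, -0.001]
ft_force: [-1.5, -25.0, 2.4]
opening: 0.136
grip_force: 62.1
```

```bash
cat > st.py <<'E'
from h import *
s=get_state(); print(s['tcp_pos'],yaw(s),s['ft_force'],s['torque'],s['joint_positions'])
E
python3 st.py
```

```text
[ 0.56872629 -0.06609118  0.08674082] -23.16258717013795 [ -1.53470163 -24.96760451   2.38420124] [-4.3119011   0.36019901 -0.23206443] [-0.21815888  0.61450471  1.63539387 -0.00410077  0.89046614  0.18868478]
```

>>> step_arm --increments '[0,0,0,-0.05,0,0,0,0,-0.05,0,0,0,0,-0.05,0,0,0,0,-0.05,0,0,0,0,0,0]'

```text
t: 6.95
tcp_pos: [0.5687, -0.0661, 0.0868]
tool_rot: [0.002, 0.911, 0.413, -0.0]
ft_force: [-1.5, -25.1, 3.5]
opening: 0.136
grip_force: 62.3
```

```bash
python3 st.py
```

```text
[ 0.56866866 -0.06605052  0.08678658] -41.16011862469129 [ -1.46470176 -25.11661166   3.51680598] [-4.34777084  0.3264561  -0.12778573] [-0.21812101  0.61439377  1.63547091 -0.00407802  0.89056179  0.50282454]
```

>>> step_arm --increments '[0,0,0,-0.03,0,0,0,0,-0.03,0,0,0,0,0,0]'

```text
t: 7.2
tcp_pos: [0.5687, -0.066, 0.0868]
tool_rot: [0.002, 0.928, 0.372, -0.0]
ft_force: [-1.9, -25.2, 3.9]
opening: 0.134
grip_force: 67.2
```

```bash
python3 st.py
```

```text
[ 0.56870338 -0.06601454  0.08683173] -46.37606419244911 [ -1.89483829 -25.2083455    3.87116717] [-4.1604181   0.27212181  1.12500995] [-0.21793092  0.6143347   1.63542079 -0.00433822  0.89058005  0.59421362]
```

>>> step_arm --increments '[0,0,0,-0.03,0,0,0,0,0,0,0,0,0,0,0]'

```text
t: 7.45
tcp_pos: [0.5687, -0.066, 0.0868]
tool_rot: [0.002, 0.936, 0.351, -0.0]
ft_force: [-1.5, -24.5, 4.8]
opening: 0.14
grip_force: 83.7
```

```bash
python3 st.py
```

```text
[ 0.56869292 -0.06601858  0.08684006] -48.860079882265126 [ -1.52401929 -24.52660777   4.79690307] [-4.14312498  0.34588026  1.89027036] [-0.21778911  0.61432207  1.63541709 -0.00468311  0.89059813  0.63792677]
```

>>> step_arm --increments '[0,-0.002,0,0.03,0,0,-0.002,0,0,0.3,0,0,0,0,0.6,0,0,0,0,1,0,0,0,0,1,0,0,0.04,0,1,0,0,0.06,0,1,0,0,0.06,0,1,0,0,0,0,1,0,0,0,0,1]'

```text
t: 8.28
tcp_pos: [0.5693, -0.0656, 0.1677]
tool_rot: [0.001, 0.928, 0.372, 0.001]
ft_force: [-0.7, -0.4, -0.4]
opening: 1.003
grip_force: 0.0
```

Run:
```python
from h import *
s,f=wrist(); print(s['tcp_pos'],yaw(s),s['ft_force']); save('w2',f)
im=f['img'].astype(int); P=pts(f)
k=(P[...,2]>.088)&(P[...,2]<.105)&(np.hypot(P[...,0]-.5686,P[...,1]+.067)<.045); q=P[k]; print(k.sum(),q.mean(0),cv2.minAreaRect(q[:,:2].astype(np.float32)))
```

```text
[ 0.56929286 -0.06562449  0.16774886] -46.274978051635685 [-0.65344468 -0.41433722 -0.41529576]
1393 [ 0.57049006 -0.06562053  0.09675353] ((0.5692188143730164, -0.06690609455108643), (0.05552343279123306, 0.012982301414012909), 45.88232421875)
```

View pics/w2.png

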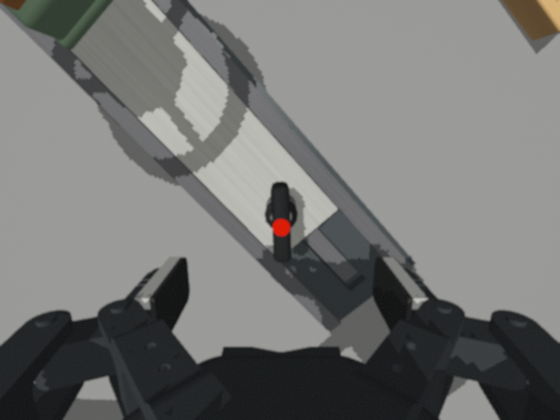

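The clamp is at 1.40 rad (wing at 45.9°, bed at 86.1°). The wing's red dot is at (281,228) in this view, and the anvil is on its stop. Next I'll go up and over to the handle.

>>> step_arm --increments '[0,0,0.07,0,1,0,0,0.07,0,1,0,0,0.07,0,1,0,0,0.07,0,1,0,0,0.07,0,1,0,0,0.07,0,1,0,0,0.07,0,1]'

```text
t: 8.92
tcp_pos: [0.568, -0.0655, 0.4115]
tool_rot: [-0.001, 0.928, 0.372, -0.001]
ft_force: [0.9, -0.6, 0.6]
opening: 1.0
grip_force: 0.0
```

>>> step_arm --increments '[-0.009,0.07,0,-0.061,1,-0.009,0.07,0,-0.061,1,-0.009,0.07,0,-0.061,1,-0.009,0.07,0,-0.061,1,-0.009,0.07,0,-0.061,1,-0.009,0.07,0,-0.061,1,-0.009,0.07,0,-0.061,1,-0.009,0.07,0,-0.061,1,0,0,0,0,1,0,0,0,0,1,0,0,0,0,1]'

```text
t: 9.83
tcp_pos: [0.5324, 0.2142, 0.4101]
tool_rot: [0.0, 1.0, -0.001, -0.001]
ft_force: [0.0, 0.2, 0.4]
opening: 1.0
grip_force: 0.0
```

```bash
cat > hd.py <<'E'
from h import *
import sys
s,f=wrist(); print(s['tcp_pos'],yaw(s)); save(sys.argv[1],f); np.savez('pics/wh.npz',**f)
im=f['img'].astype(int); P=pts(f)
c=np.array([.5855,.1726]); rad=np.hypot(P[...,0]-c[0],P[...,1]-c[1])
r,g,b=im[...,0],im[...,1],im[...,2]
m=(r>100)&(r>2.2*g)&(r>2.2*b)&(rad<.1)&(P[...,2]>.24)&(P[...,2]<.29)
p=P[m]
if len(p)>50:
    o=least_squares(lambda c:np.hypot(p[:,0]-c[0],p[:,1]-c[1])-.068,c,loss='soft_l1',f_scale=.003).x; print('rim',m.sum(),o,np.percentile(p[:,2],[5,50,95]))
k=(rad<.1)&(P[...,2]>.29)&(P[...,2]<.34); q=P[k]
if k.sum(): print('handle',k.sum(),q.mean(0),q[:,2].max())
t=k&(P[...,2]>.32); v,u=np.where(t); print('top',t.sum(),P[t].mean(0),u.mean(),v.mean(),cv2.minEnclosingCircle(P[t][:,:2].astype(np.float32)))
E
python3 hd.py w3
```

```text
[0.53239445 0.21417324 0.41005008] -90.08683565084777
rim 7779 [0.58502864 0.17288762] [0.26148595 0.26517602 0.26690961]
handle 959 [0.53897587 0.21748436 0.32027087] 0.3297884238422868
top 667 [0.53665205 0.21765256 0.32570595] 274.2293853073463 213.119940029985 ((0.5354980230331421, 0.21792525053024292), 0.011289531365036964)
```

View pics/w3.png

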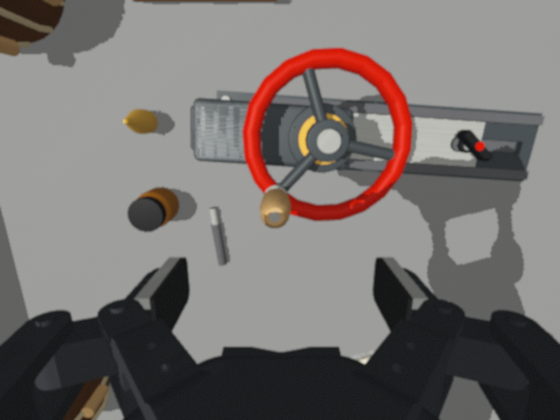

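>>> step_arm --increments '[0.005,0.008,-0.03,0,1,0,0,-0.045,0,1,0,0,-0.045,0,1,0,0,-0.045,0,1,0,0,-0.045,0,1,0,0,-0.026,0,1,0,0,0,0,0.5,0,0,0,0,0,0,0,0,0,0,0,0,0,0,0,0,0,0,0,0,0,0,0,0,0]'

```text
t: 10.88
tcp_pos: [0.5354, 0.2185, 0.2945]
tool_rot: [-0.0, 1.0, -0.002, 0.001]
ft_force: [-1.1, 0.8, 6.2]
opening: 0.263
grip_force: 58.4
```

```bash
python3 st.py; python3 -c "
import numpy as np
# 10deg chords about C, share units; handle from angle a clockwise
a=np.radians(137.7-np.arange(0,15)*10); p=68*np.c_[np.cos(a),np.sin(a)]
print(np.round(np.diff(p,axis=0)/500,4).tolist())"
```

```text
[0.53544179 0.21852802 0.29447903] -90.17599302068646 [-1.08721798  0.80410097  6.23557543] [ 0.1283316   0.17975308 -0.00163538] [2.84054387e-01 3.80007340e-01 1.39115317e+00 3.57213855e-04
 1.36854020e+00 1.85785169e+00]
[[0.0174, 0.0161], [0.0199, 0.0128], [0.0219, 0.0091], [0.0231, 0.0052], [0.0237, 0.0011], [0.0235, -0.003], [0.0226, -0.007], [0.0211, -0.0109], [0.0189, -0.0144], [0.0161, -0.0174], [0.0128, -0.0199], [0.0091, -0.0219], [0.0052, -0.0231], [0.0011, -0.0237]]
```

>>> step_arm --increments '[0.0174,0.0161,-0.0003,0,0,0.0199,0.0128,-0.0003,0,0,0.0219,0.0091,-0.0003,0,0,0.0231,0.0052,-0.0003,0,0,0.0237,0.0011,-0.0003,0,0,0.0235,-0.003,-0.0003,0,0,0.0226,-0.007,-0.0003,0,0,0.0211,-0.0109,-0.0003,0,0,0.0189,-0.0144,-0.0003,0,0,0.0161,-0.0174,-0.0003,0,0]'

```text
t: 11.72
tcp_pos: [0.64, 0.2143, 0.2931]
tool_rot: [-0.0, 1.0, -0.001, 0.001]
ft_force: [-5.8, -0.8, 8.2]
opening: 0.269
grip_force: 59.4
```

>>> step_arm --increments '[0,0,0,0,0,0,0,0,0,0]'

```text
t: 11.88
tcp_pos: [0.6404, 0.2135, 0.2931]
tool_rot: [-0.0, 1.0, -0.002, 0.001]
ft_force: [2.6, -0.5, 5.4]
opening: 0.268
grip_force: 59.6
```

```bash
cat > an.py <<'E'
from h import *
s=get_state(); d=s['tcp_pos'][:2]-[.585,.1729]; print(s['t'],s['tcp_pos'],np.hypot(*d),np.degrees(np.arctan2(d[1],d[0])),s['ft_force'],s['opening'])
E
python3 an.py
```

```text
11.8833 [0.64044686 0.21354149 0.29309291] 0.06874652569769833 36.24070535872627 [ 2.59305139 -0.51592686  5.42219716] 0.26765615748233074
```

>>> step_arm --increments '[0.0128,-0.0199,-0.0003,0,0,0.0091,-0.0219,-0.0003,0,0,0.0052,-0.0231,-0.0003,0,0,0,0,0,0,0,0,0,0,0,0]'

```text
t: 12.3
tcp_pos: [0.6535, 0.1807, 0.2927]
tool_rot: [0.0, 1.0, -0.002, 0.001]
ft_force: [-0.1, -2.1, 6.7]
opening: 0.264
grip_force: 59.7
```

```bash
python3 an.py
```

```text
12.3 [0.65348118 0.18068324 0.2926849 ] 0.06892206185312513 6.484134659583685 [-0.07912488 -2.12431994  6.70243559] 0.263593242678953
```

>>> step_arm --increments '[0.001,-0.008,-0.0001,0,0,0.0003,-0.006,-0.0001,0,0,0,0,0,0,0]'

```text
t: 12.55
tcp_pos: [0.6539, 0.1741, 0.2926]
tool_rot: [-0.0, 1.0, -0.002, 0.001]
ft_force: [-0.2, -2.1, 6.2]
opening: 0.264
grip_force: 59.7
```

```bash
python3 an.py
```

```text
12.55 [0.65391311 0.17412236 0.29259707] 0.06892394522977004 1.0161886070809811 [-0.20879212 -2.14730082  6.18822412] 0.2637733124570879
```

>>> step_arm --increments '[0,-0.004,0,0,0,0,-0.004,-0.0001,0,0,0,0,0,0,0]'

```text
t: 12.8
tcp_pos: [0.6539, 0.1704, 0.2926]
tool_rot: [-0.0, 1.0, -0.002, 0.001]
ft_force: [-1.2, -1.2, 7.1]
opening: 0.268
grip_force: 59.7
```

>>> step_arm --increments '[-0.0001,-0.003,0,0,0,0,0,0,0,0,0,0,0,0,0]'

```text
t: 13.05
tcp_pos: [0.6538, 0.169, 0.2925]
tool_rot: [-0.0, 1.0, -0.002, 0.001]
ft_force: [-0.7, -1.3, 8.0]
opening: 0.264
grip_force: 59.7
```

>>> step_arm --increments '[-0.0001,-0.002,0,0,0,0,0,0,0,0,0,0,0,0,0]'

```text
t: 13.3
tcp_pos: [0.6538, 0.1683, 0.2925]
tool_rot: [-0.0, 1.0, -0.001, 0.001]
ft_force: [-1.2, 1.5, 6.8]
opening: 0.265
grip_force: 59.7
```

>>> step_arm --increments '[-0.0001,-0.002,0,0,0,0,0,0,0,0,0,0,0,0,0]'

```text
t: 13.55
tcp_pos: [0.6537, 0.1682, 0.2925]
tool_rot: [-0.001, 1.0, -0.001, 0.001]
ft_force: [0.6, 8.1, 5.6]
opening: 0.265
grip_force: 59.6
```

>>> step_arm --increments '[0,-0.002,0,0,0,0,0,0,0,0,0,0,0,0,0]'

```text
t: 13.8
tcp_pos: [0.6538, 0.1681, 0.2926]
tool_rot: [-0.002, 1.0, -0.001, 0.001]
ft_force: [0.0, 15.1, 5.9]
opening: 0.266
grip_force: 59.8
```

>>> step_arm --increments '[0,-0.001,0,0,0,0,0,0,0,0,0,0,0,0,0]'

```text
t: 14.05
tcp_pos: [0.6537, 0.1681, 0.2925]
tool_rot: [-0.002, 1.0, -0.001, 0.001]
ft_force: [0.1, 18.4, 4.6]
opening: 0.264
grip_force: 59.8
```

```bash
python3 an.py; python3 -c "
import numpy as np
a=np.radians(-3.9+np.arange(0,37)*10); p=68.5*np.c_[np.cos(a),np.sin(a)]
d=np.round(np.diff(p,axis=0)/500,4)
for i in (0,12,24): print(', '.join('%g, %g, 0.0003, 0, 0'%tuple(r) for r in d[i:i+12]))
print(d.sum(0))"
```

```text
14.05 [0.65373026 0.16807614 0.29254008] 0.06889933327016312 -4.014742856810651 [ 0.07173047 18.42193938  4.56427726] 0.26423764144838147
-0.0005, 0.0239, 0.0003, 0, 0, -0.0046, 0.0234, 0.0003, 0, 0, -0.0086, 0.0223, 0.0003, 0, 0, -0.0123, 0.0204, 0.0003, 0, 0, -0.0157, 0.018, 0.0003, 0, 0, -0.0186, 0.015, 0.0003, 0, 0, -0.0209, 0.0115, 0.0003, 0, 0, -0.0226, 0.0077, 0.0003, 0, 0, -0.0236, 0.0037, 0.0003, 0, 0, -0.0239, -0.0005, 0.0003, 0, 0, -0.0234, -0.0046, 0.0003, 0, 0, -0.0223, -0.0086, 0.0003, 0, 0
-0.0204, -0.0123, 0.0003, 0, 0, -0.018, -0.0157, 0.0003, 0, 0, -0.015, -0.0186, 0.0003, 0, 0, -0.0115, -0.0209, 0.0003, 0, 0, -0.0077, -0.0226, 0.0003, 0, 0, -0.0037, -0.0236, 0.0003, 0, 0, 0.0005, -0.0239, 0.0003, 0, 0, 0.0046, -0.0234, 0.0003, 0, 0, 0.0086, -0.0223, 0.0003, 0, 0, 0.0123, -0.0204, 0.0003, 0, 0, 0.0157, -0.018, 0.0003, 0, 0, 0.0186, -0.015, 0.0003, 0, 0
0.0209, -0.0115, 0.0003, 0, 0, 0.0226, -0.0077, 0.0003, 0, 0, 0.0236, -0.0037, 0.0003, 0, 0, 0.0239, 0.0005, 0.0003, 0, 0, 0.0234, 0.0046, 0.0003, 0, 0, 0.0223, 0.0086, 0.0003, 0, 0, 0.0204, 0.0123, 0.0003, 0, 0, 0.018, 0.0157, 0.0003, 0, 0, 0.015, 0.0186, 0.0003, 0, 0, 0.0115, 0.0209, 0.0003, 0, 0, 0.0077, 0.0226, 0.0003, 0, 0, 0.0037, 0.0236, 0.0003, 0, 0
[3.81639165e-17 3.46944695e-17]
```

The wheel is on its stop at y ≈ 0.168, with 18 N of reaction. Now I'll back it off two turns.

>>> step_arm --increments '[-0.0005,0.0278,0.0003,0,0,-0.0046,0.0234,0.0003,0,0,-0.0086,0.0223,0.0003,0,0,-0.0123,0.0204,0.0003,0,0,-0.0157,0.018,0.0003,0,0,-0.0186,0.015,0.0003,0,0,-0.0209,0.0115,0.0003,0,0,-0.0226,0.0077,0.0003,0,0,-0.0236,0.0037,0.0003,0,0,-0.0239,-0.0005,0.0003,0,0,-0.0234,-0.0046,0.0003,0,0,-0.0223,-0.0086,0,0,0]'

```text
t: 15.05
tcp_pos: [0.5552, 0.2338, 0.2942]
tool_rot: [-0.0, 1.0, -0.001, 0.002]
ft_force: [6.4, -6.9, 7.6]
opening: 0.267
grip_force: 60.5
```

>>> step_arm --increments '[-0.0204,-0.0123,0.0003,0,0,-0.018,-0.0157,0.0003,0,0,-0.015,-0.0186,0.0003,0,0,-0.0115,-0.0209,0.0003,0,0,-0.0077,-0.0226,0.0003,0,0,-0.0037,-0.0236,0.0003,0,0,0.0005,-0.0239,0.0003,0,0,0.0046,-0.0234,0.0003,0,0,0.0086,-0.0223,0.0003,0,0,0.0123,-0.0204,0.0003,0,0,0.0157,-0.018,0.0003,0,0,0.0186,-0.015,0,0,0]'

```text
t: 16.05
tcp_pos: [0.5484, 0.1159, 0.2958]
tool_rot: [-0.001, 1.0, -0.002, 0.002]
ft_force: [9.9, 18.5, 5.9]
opening: 0.268
grip_force: 60.7
```

```bash
python3 an.py
```

```text
16.05 [0.54844832 0.11586234 0.29584535] 0.06774451774667808 -122.65313826043267 [ 9.87088846 18.45656785  5.89740444] 0.26753059701967996
```

>>> step_arm --increments '[0.0209,-0.0115,0.0003,0,0,0.0226,-0.0077,0.0003,0,0,0.0236,-0.0037,0.0003,0,0,0.0239,0.0005,0.0003,0,0,0.0234,0.0046,0.0003,0,0,0.0223,0.0086,0.0003,0,0,0.0204,0.0123,0.0003,0,0,0.018,0.0157,0.0003,0,0,0.015,0.0186,0.0003,0,0,0.0115,0.0209,0.0003,0,0,0.0077,0.0226,0.0003,0,0,0.0037,0.0236,0,0,0]'

```text
t: 17.05
tcp_pos: [0.6538, 0.1677, 0.2974]
tool_rot: [0.0, 1.0, -0.002, 0.001]
ft_force: [-8.1, -1.6, 12.6]
opening: 0.268
grip_force: 61.3
```

```bash
python3 an.py
```

```text
17.05 [0.65379287 0.16769335 0.29744874] 0.06898962481105972 -4.328232890318986 [-8.07666639 -1.58621137 12.56761772] 0.2680949526633647
```

>>> step_arm --increments '[-0.0005,0.0237,0.0003,0,0,-0.0046,0.0232,0.0003,0,0,-0.0085,0.0221,0.0003,0,0,-0.0122,0.0203,0.0003,0,0,-0.0156,0.0179,0.0003,0,0,-0.0185,0.0149,0.0003,0,0,-0.0207,0.0114,0.0003,0,0,-0.0224,0.0076,0.0003,0,0,-0.0234,0.0037,0.0003,0,0,-0.0237,-0.0005,0.0003,0,0,-0.0232,-0.0046,0.0003,0,0,-0.0221,-0.0085,0,0,0]'

```text
t: 18.05
tcp_pos: [0.5557, 0.2339, 0.2992]
tool_rot: [-0.001, 1.0, -0.001, 0.001]
ft_force: [3.5, -0.5, 8.0]
opening: 0.268
grip_force: 60.9
```

>>> step_arm --increments '[-0.0203,-0.0122,0.0003,0,0,-0.0179,-0.0156,0.0003,0,0,-0.0149,-0.0185,0.0003,0,0,-0.0114,-0.0207,0.0003,0,0,-0.0076,-0.0224,0.0003,0,0,-0.0037,-0.0234,0.0003,0,0,0.0005,-0.0237,0.0003,0,0,0.0046,-0.0232,0.0003,0,0,0.0085,-0.0221,0.0003,0,0,0.0122,-0.0203,0.0003,0,0,0.0156,-0.0179,0.0003,0,0,0.0185,-0.0149,0,0,0]'

```text
t: 19.05
tcp_pos: [0.5488, 0.1157, 0.3008]
tool_rot: [-0.001, 1.0, -0.002, 0.002]
ft_force: [5.2, 12.8, 8.6]
opening: 0.263
grip_force: 60.9
```

>>> step_arm --increments '[0.0207,-0.0114,0.0003,0,0,0.0224,-0.0076,0.0003,0,0,0.0234,-0.0037,0.0003,0,0,0.0237,0.0005,0.0003,0,0,0.0232,0.0046,0.0003,0,0,0.0221,0.0085,0.0003,0,0,0.0203,0.0122,0.0003,0,0,0.0179,0.0156,0.0003,0,0,0.0149,0.0185,0.0003,0,0,0.0114,0.0207,0.0003,0,0,0.0076,0.0224,0.0003,0,0,0.0037,0.0224,0,0,0]'

```text
t: 20.05
tcp_pos: [0.6538, 0.1672, 0.3024]
tool_rot: [0.0, 1.0, -0.002, 0.001]
ft_force: [-8.2, -1.4, 12.9]
opening: 0.262
grip_force: 61.4
```

>>> step_arm --increments '[0,0,0,0,0,0,0,0,0,0,0,0,0,0,0]'

```text
t: 20.3
tcp_pos: [0.6537, 0.1674, 0.3025]
tool_rot: [-0.0, 1.0, -0.001, 0.001]
ft_force: [-1.5, 1.6, 9.2]
opening: 0.265
grip_force: 61.4
```

```bash
python3 an.py
```

```text
20.3 [0.65371705 0.16740902 0.3024821 ] 0.06893608654482283 -4.5686360260282495 [-1.53180836  1.62716791  9.24144684] 0.26487059721670114
```

>>> step_arm --increments '[0,0.0018,0,0,0,0,0,0,0,0,0,0,0,0,0,0,0,0,0,0]'

```text
t: 20.63
tcp_pos: [0.6537, 0.1679, 0.3025]
tool_rot: [-0.0, 1.0, -0.002, 0.001]
ft_force: [-1.0, 0.5, 8.7]
opening: 0.264
grip_force: 61.3
```

```bash
python3 an.py
python3 - <<'E'
from h import *
s,f=wrist(); save('w4',f); g=grab_frame('scene'); save('s2',g)
cv2.imwrite('pics/fin.png',cv2.resize(np.hstack([f['img'],g['img']])[...,::-1],(800,300)))
P=pts(g); im=g['img'].astype(int)
k=(np.hypot(P[...,0]-.5692,P[...,1]+.0669)<.05)&(P[...,2]>.088)&(P[...,2]<.11); print(k.sum(),P[k].mean(0)); print(s['dq'])
E
```

```text
20.6333 [0.65373807 0.16785333 0.30248207] 0.06892307640447067 -4.199052515404002 [-1.03823593  0.4637434   8.67104729] 0.2643619996371683
117 [ 0.57023757 -0.06829489  0.09424129]
[-0.00043305  0.00010727 -0.00046475 -0.00149635 -0.00021     0.00021403]
```

View pics/fin.png

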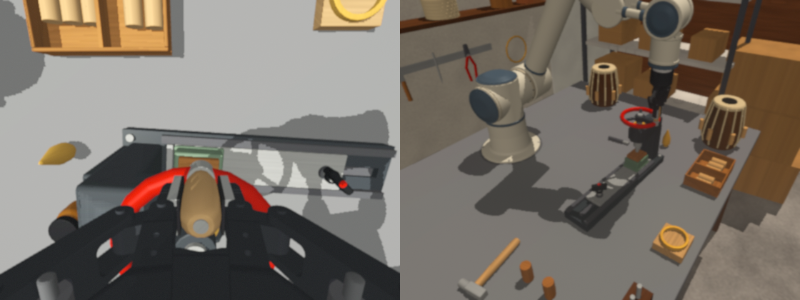

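The final view shows the handle held between the pads at (203,200), and the anvil and clamp in place. The wheel is about 0.4 mm of travel short, so I'll make one last trim.

>>> step_arm --increments '[0,0.001,0,0,0,0,0,0,0,0,0,0,0,0,0,0,0,0,0,0,0,0,0,0,0]'

```text
t: 21.15
tcp_pos: [0.6538, 0.1682, 0.3025]
tool_rot: [-0.0, 1.0, -0.002, 0.001]
ft_force: [-1.0, -1.8, 9.2]
opening: 0.264
grip_force: 61.3
```

```bash
python3 an.py; python3 -c "
from bench import *
print(hand_in())"
```

```text
21.15 [0.65375232 0.16820609 0.30249525] 0.06891236510465945 -3.9056815144913837 [-1.03852627 -1.7525692   9.16207701] 0.26366130682596944
the job is handed in; nothing more can be done
None
```

I handed the job in at 21 s: the anvil is home on its stop, the clamp is tight at about 1.40 rad, and the wheel was seated and then backed off two full turns (to within about 0.1 mm at the handle), with the gripper still holding the handle.

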